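# Make up two krar peg kits

### The arm

A 7-joint arm with a two-finger parallel gripper is mounted at the origin on the work surface. World frame = base frame: x ahead of the robot, y to its left, z up, the work surface at z = 0. Lengths are in mm, angles in rad, forces in N, time in s.
With the tool pointing down it reaches from about 350 to 900 mm from the base axis. Payload 8.1 kg.
Tool frame: the origin (TCP) lies at the very end of the fingers, on their centre line; the grasp point (between the pads) lies 19 mm behind it; z points along the fingers, y is the line along which they close (so a half turn about z gives the same grasp; the last joint's range is limited). The gripper opens to 85 mm and grips with 20 to 120 N. Pads are 22 mm wide; open, the fingers measure 114 mm over their backs; the gripper's body (76 mm by 85 mm) begins 54 mm behind the grasp point. The pads swing forward as they close: fully open they stand 13 mm farther back than shut.
Start: joints at [1.027, 0.434, 0.025, 1.573, -0.012, 1.134, -0.075], TCP at [266.644, -565.282, 194.223] pointing down, gripper open.
Joint ranges: [-2.62, 2.62], [-0.44, 2.09], [-1.27, 1.32], [0.08, 2.57], [-1.32, 4.46], [0.12, 2], [-2.74, 2.74]. Speed limits (rad/s): [2.22, 2.22, 3.01, 3.01, 3.14, 3.14, 3.14].

### API

Orientations are given as a rotation vector (axis times angle).
In Python, from bench import state, read_camera, calibration, finish_job, find_in, mark_of gives the robot as it stands.
- The arm moves only by the tool arm_command, never from a script. Its argument "series" is one flat list of numbers, 5 for each row, row after row: the shift along the tool's x, y, z in mm, then the turn about the tool's z in degrees, then the opening, from 0 (shut) to 1 (fully open). In form: [x, y, z, roll, hand, x, y, z, roll, hand, ...]. A call has exactly 8 rows; each row is the pose to reach, as a shift and turn from the pose commanded when the call began, along the tool's axes at that moment; what a row does not reach only later rows make up. A row lasts 1/10 s, in which the tool goes at most 50 mm and 8.59 degrees, less where a joint would pass 70% of its speed; a pose out of reach is approached as far as the arm can. A call with a gripper value outside its range is refused whole. The fingers move at their own pace and stop on an object; the grip force is fixed at half the most. Time passes only in rows, so rows that repeat a pose let the fingers close, or fill a call up. It gives the time, the measured TCP pose, the force, the opening and the grip force at its end, in the units of the state.
- state(): the state, without advancing time (a new reading comes with each control period).
- read_camera(name): name is "scene" or "top" or "wrist"; returns the picture (480x640x3 uint8, red, green, blue); there is no depth.
- calibration(name): a dict with "vertical_fov" (degrees; the focal length in pixels is half the picture's height over the tangent of half this angle, whatever the lens; pixels are square), "cx", "cy" (the principal point, pixels), "k1" (the pictures are not rectified: a ray, as slopes to the right and down, at radius r is drawn at 1 + k1 r^2 times it, then the intrinsics apply), "position" and "orientation" of the camera in the world; the wrist camera has in their place "tool_from_camera" (4x4, takes a point from camera to tool coordinates, whose origin is the TCP and whose axes are the flange's). Camera axes: x right, y up, looking along -z (the intrinsics and any distortion apply to the point x, -y, -z); pixel columns grow to the right and rows downward; lengths in mm; the calibration is good to about 2 mm. A picture is of the moment at which its call begins: read the wrist's pose just before it. calibration takes no time and is no camera call.
- finish_job(): hands the job in; it is judged then, once.
Trained networks look in the newest picture that a camera, given by its name, has taken for a name from the list of things; names that differ only in an ending like _2 or _b are one class to them, and where a whole thing is asked for, a point or a joint stands for the part that bears it (a point fixed in the world has none). Each returns a list of dicts, best first, with "score" (0 to 1); they miss things now and then, are a little off and sometimes report something else, mostly with a low value. They report only what shows in the picture. A call takes as long as a camera call. They do not tell look-alikes from the thing itself.
- find_in(camera, target): "point" ([x, y, z] in mm, in world coordinates, good to about 4 mm: the middle of the surface that is visible of it).
- mark_of(camera, target): "point" ([x, y, z] in mm, in world coordinates, good to about 4 mm: a listed point, or the origin of a listed thing).
The state is a dict: "t": time; "joint_pos": joint angles; "joint_velocities": joint speeds; "joint_efforts": joint torques, N m; "position": TCP position; "eef_rot": TCP orientation; "force": force on the tool from outside, world axes, zero at the start; "ft_torque": the same for the moment, N m; "grip_width": finger opening in mm; "grasp_force": force on a finger pad.
Only numpy, scipy, OpenCV 4.12 (cv2) and the standard library are available. Lean on these libraries where they do the work, as an engineer would, in place of code of your own. Each camera call takes 0.05 s, during which the arm holds its last target. There are 200 camera calls.

### The job

Make up the two krar kits from the stock laid out on the bench. The three-pocket tray gets the long peg in its long pocket, the wide brass collar in its square pocket and the bridge standing upright on its feet in the remaining pocket; the slim two-pocket tray gets the short peg in its long pocket and the narrow brass collar in its short pocket. Everything must lie flat on the floor of its pocket, not propped on a rim, and the cork sanding block and the red tile must be left where they are.

Things in the scene. Friction and masses are not known exactly. Their poses are not given: they have to be found in the camera images.
- long_peg: The longer of two pegs: olive-wood krar peg lying along its x, 130 mm long: round shaft, diameter 18 mm, from x = -65 to +25 mm, with dark bands; then a flat head 40 mm long, 30 wide (y), 16 thick, ending at x = +65. Origin: underside, mid-length, on the shaft line; z up. About 40 g, balances 10 mm to the head side of the origin. Lies in the stock row, the far row on the bench.
- short_peg: The shorter of two pegs: olive-wood krar peg lying along its x, 90 mm long: round shaft, diameter 18 mm, from x = -45 to +12 mm, with dark bands; then a flat head 33 mm long, 30 wide (y), 16 thick, ending at x = +45. Origin: underside, mid-length, on the shaft line; z up. About 28 g, balances 7 mm to the head side of the origin. Lies in the stock row, the far row on the bench.
- wide_collar: The wider of two collars: plain brass collar (ring) standing on its flat end, outer diameter 46 mm, bore 28 mm, height 20 mm, about 170 g. Origin: centre of its underside, z up along the bore; both ends are alike. Lies in the row of stock.
- narrow_collar: The narrower of two collars: plain brass collar (ring) standing on its flat end, outer diameter 32 mm, bore 18 mm, height 20 mm, about 90 g. Origin: centre of its underside, z up along the bore; both ends are alike. Lies in the row of stock.
- bridge: Krar string bridge of dark wood, standing on two feet: 60 mm long (x), 20 mm thick (y), 31 mm tall: feet 13 mm high at both ends, a flat-sided beam from 12 to 26 mm height, and on it an 8 mm thick notched ridge. About 30 g. Origin: centre of its underside; z up. Lies in the row of stock.
- big_tray: Grey metal kit tray with three pockets, outside 146 (x) by 160 (y) mm. Long pocket 64 by 152 mm, centre x = +37, y = 0 mm. Square pocket 70 by 70, centre x = -34, y = +41. Third pocket 70 (x) by 78 (y), centre x = -34, y = -37. Pocket floors 4 mm, rim and dividers (4 mm thick) 11 mm above the bench. Origin: centre of underside; z up. Fixed, left or right, slightly turned.
- slim_tray: Grey metal kit tray with two pockets in line, outside 72 (x) by 180 (y) mm. Long pocket 64 by 112 mm, centre x = 0, y = -30 mm. Short pocket 64 (x) by 56 (y), centre x = 0, y = +58 mm. Pocket floors 4 mm, rim and dividers (4 mm thick) 11 mm above the bench. Origin: centre of underside; z up. Fixed, left or right, slightly turned.
- sanding_block: Bystander: loose cork sanding block 100 x 50 x 30 mm, lying between the two trays. Origin: centre of its underside.
- red_tile: Bystander: loose glossy red ceramic tile offcut 100 x 80 x 8 mm, to the left of the work. Origin: centre of its underside.
Not all that is in view belongs to the job. What is shaped like the big_tray but black is not meant.

How it is judged:
By the outcome, as a careful person would: the job done as asked, in the order asked, and still so for the second after the job is handed in, with the robot touching nothing.
It also fails if it takes over 120 s, if anything falls off the work surface, if the arm or the gripper's body presses on something with over 40 N, if the wrist force passes 120 N, or if a joint passes its speed limit or range.

## Working session

There is one attempt and no reset: what is moved stays moved. The work goes in short steps, Python scripts to look and compute and a tool call to move; the robot and the scene stay as the last step left them, time stands still between calls to the robot, and variables do not carry over. Pictures are saved under pics/ and viewed, at most 14 in all, crops included, and the job is handed in when it is done.

Besides the shell and the picture viewer there is one more tool, called as a command line: name --argument value ..., lists and objects as JSON in quotes. arm_command: Moves the arm, as the interface text tells. Its arguments: {"type":"object","properties":{"series":{"type":"array"}},"required":["series"]}

```bash
ls; mkdir -p pics
cat > h.py <<'E'
import numpy as np, cv2
from scipy.spatial.transform import Rotation as R
from bench import *
def cam(name):
    c=calibration(name); f=240/np.tan(np.radians(c["vertical_fov"])/2); return c,f
def pose(c,name,s=None):
    if name=="wrist":
        T=np.eye(4);T[:3,:3]=R.from_rotvec(s["eef_rot"]).as_matrix();T[:3,3]=s["position"]
        M=T@np.array(c["tool_from_camera"]);return M[:3,:3],M[:3,3]
    o=np.array(c["orientation"],float)
    Rm=o if o.shape==(3,3) else R.from_rotvec(o).as_matrix() if o.size==3 else R.from_quat(o).as_matrix()
    return Rm,np.array(c["position"])
def rect(name,img,s=None,z=0,x0=300,x1=900,y0=-450,y1=450,res=1.5):
    """top-down rectified map on plane z: col = (y1-y)/res , row=(x1-x)/res"""
    c,f=cam(name);Rm,p=pose(c,name,s)
    yy=np.arange(y1,y0,-res);xx=np.arange(x1,x0,-res)
    X,Y=np.meshgrid(xx,yy,indexing="ij")
    P=np.stack([X,Y,np.full_like(X,z)],-1)-p
    q=P@Rm; a=q[...,0]/-q[...,2]; b=-q[...,1]/-q[...,2]
    k=1+c["k1"]*(a*a+b*b)
    return cv2.remap(img,(c["cx"]+f*a*k).astype(np.float32),(c["cy"]+f*b*k).astype(np.float32),cv2.INTER_LINEAR)
def save(n,img): cv2.imwrite("pics/"+n,img[...,::-1])
E
python3 - <<'E'
from h import *
s=state();print({k:np.round(v,3) for k,v in s.items()})
print(calibration("top"));print(calibration("wrist"))
img=read_camera("top");save("top.png",img)
for t in ["long_peg","short_peg","wide_collar","narrow_collar","bridge","big_tray","slim_tray","sanding_block","red_tile"]:
    print(t,[(np.round(d["point"]).tolist(),round(d["score"],2)) for d in mark_of("top",t)])
    if 'peg' in t or 'tray' in t: print('  find',[(np.round(d["point"]).tolist(),round(d["score"],2)) for d in find_in("top",t)])
np.save("top.npy",img)
save("topr.png",rect("top",img))
E
```

```text
pics
{'t': np.float64(0.0), 'joint_pos': array([ 1.027,  0.435,  0.025,  1.574, -0.012,  1.134, -0.075]), 'joint_velocities': array([-0.001,  0.   ,  0.001,  0.002, -0.002,  0.001,  0.   ]), 'joint_efforts': array([-1.0000e-03, -6.7048e+01,  1.0250e+00, -3.1620e+01,  1.6000e-02,
        1.2000e-02,  0.0000e+00]), 'position': array([ 266.342, -564.754,  193.413]), 'eef_rot': array([-3.064e+00, -6.860e-01,  1.000e-03]), 'force': array([0.701, 0.409, 0.624]), 'ft_torque': array([ 0.008,  0.016, -0.007]), 'grasp_force': np.float64(0.0), 'grip_width': np.float64(85.325)}
{'vertical_fov': 49.85456156344315, 'cx': 324.9865352644768, 'cy': 235.75086989882257, 'k1': -0.04249692244057829, 'position': array([ 197.75473813,   61.42800201, 1140.56217693]), 'orientation': array([ 0.18215788, -0.17251807, -1.4805658 ])}
{'vertical_fov': 71.85249433383528, 'cx': 318.27006517417607, 'cy': 236.05819269587568, 'k1': -0.01925033561085026, 'tool_from_camera': array([[ 2.24713414e-04,  9.60232846e-01,  2.79200342e-01,
         7.11944499e+01],
       [ 9.99998855e-01, -6.33509268e-04,  1.37393546e-03,
   
[... 195 characters left out ...]
long_peg [([645.0, 276.0, -0.0], 0.9), ([652.0, -132.0, -1.0], 0.67)]
  find [([652.0, 277.0, 13.0], 0.89), ([652.0, -128.0, 21.0], 0.19)]
short_peg [([643.0, 277.0, -4.0], 0.61), ([651.0, -270.0, -2.0], 0.57)]
  find [([663.0, -270.0, 12.0], 0.67)]
wide_collar [([654.0, -132.0, 0.0], 0.6)]
narrow_collar [([639.0, -8.0, -3.0], 0.62)]
bridge [([645.0, 127.0, 5.0], 0.66)]
big_tray [([443.0, 183.0, -0.0], 0.66), ([209.0, 279.0, 3.0], 0.62)]
  find [([210.0, 278.0, 2.0], 0.74), ([439.0, 182.0, 5.0], 0.62)]
slim_tray []
  find [([444.0, -195.0, 0.0], 0.93)]
sanding_block [([416.0, -1.0, 0.0], 0.84), ([640.0, -8.0, -2.0], 0.69)]
red_tile [([442.0, 428.0, 0.0], 0.74), ([653.0, -131.0, -1.0], 0.26)]
```

View pics/top.png

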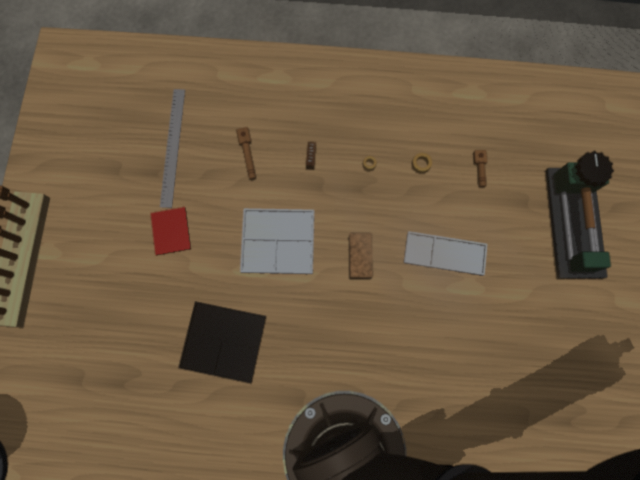

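View pics/topr.png

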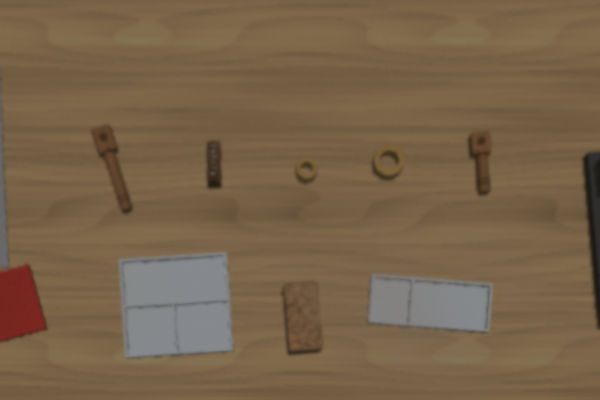

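```bash
cat >> h.py <<'E'
def plan(x,y,z,yaw=None,s=None):
    s=s or state(); Rm=R.from_rotvec(s["eef_rot"]).as_matrix()
    cur=np.degrees(np.arctan2(Rm[1,0],Rm[0,0])); d=Rm.T@(np.array([x,y,z])-s["position"])
    roll=0 if yaw is None else (cur-yaw+90)%180-90
    tilt=np.degrees(np.arccos(-Rm[2,2]))
    print("shift",np.round(d,1),"roll",round(roll,1),"| yaw now",round(cur,1),"tilt",round(tilt,2),"dist",round(np.linalg.norm(d)),"j7",round(s["joint_pos"][6],2))
E
python3 - <<'E'
from h import *
plan(540,0,260,0)
E
```

```text
shift [ 488.4 -394.7  -65.8] roll 25.2 | yaw now 25.2 tilt 0.01 dist 631 j7 -0.08
```

arm_command --series '[30,-25,-30,0,1,70,-57,-60,0,1,110,-89,-66,0,1,150,-121,-66,0,1,190,-153,-66,0,1,230,-186,-66,0,1,270,-218,-66,0,1,300,-242,-66,0,1]'

```text
t: 1.5
position: [433.5, -220.2, 260.6]
eef_rot: [3.065, 0.686, 0.001]
force: [1.1, -0.2, -0.0]
grip_width: 85.5
grasp_force: 0.0
```

arm_command --series '[38,-30,0,5,1,75,-60,0,10,1,112,-90,0,15,1,150,-121,0,20,1,175,-142,0,25.2,1,188,-152,0,25.2,1,188,-152,0,25.2,1,188,-152,0,25.2,1]'

```text
t: 2.3
position: [538.0, -4.9, 260.1]
eef_rot: [3.141, 0.002, -0.001]
force: [-0.3, -0.5, -0.0]
grip_width: 85.2
grasp_force: 0.0
```

Run:
```python
from h import *
s=state();img=read_camera("wrist");np.savez("w1.npz",img=img,p=s["position"],r=s["eef_rot"])
print(s["t"],s["position"],s["eef_rot"])
for t in ["long_peg","short_peg","wide_collar","narrow_collar","bridge","big_tray","slim_tray","sanding_block"]:
    print(t,[(np.round(d["point"]).tolist(),round(d["score"],2)) for d in mark_of("wrist",t)])
save("w1.png",img)
save("w1r.png",rect("wrist",img,s,z=11,x0=340,x1=740,y0=-310,y1=330,res=0.8))
```

```text
2.3 [537.9532527   -4.93072207 260.08793467] [ 3.14105482e+00  2.08458798e-03 -5.42030546e-04]
long_peg [([640.0, 275.0, 1.0], 0.95)]
short_peg [([650.0, -271.0, -2.0], 0.64)]
wide_collar [([652.0, -136.0, -5.0], 0.88)]
narrow_collar [([643.0, -9.0, -4.0], 0.8), ([638.0, 277.0, -0.0], 0.75)]
bridge [([650.0, 127.0, -2.0], 0.63)]
big_tray [([440.0, 186.0, -2.0], 0.72)]
slim_tray [([440.0, -190.0, 0.0], 0.79)]
sanding_block [([419.0, -1.0, 0.0], 0.93)]
```

View pics/w1r.png

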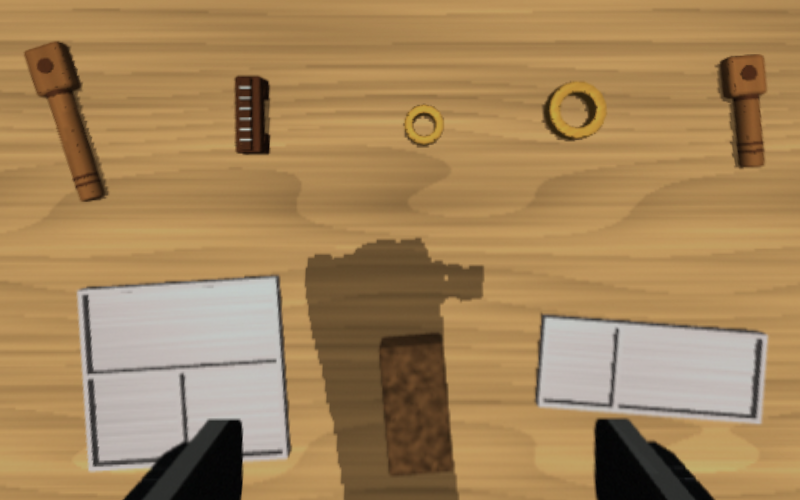

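Run:
```python
from h import *
plan(651,279,60,17); print(state()["joint_pos"].round(2))
```

```text
shift [ 113.  -283.9  200.3] roll -17.0 | yaw now 0.0 tilt 0.01 dist 365 j7 -1.74
[ 0.13  0.26 -0.28  1.67  0.08  1.22 -1.74]
```

arm_command --series '[14,-35,20,-4,1,28,-71,45,-8,1,43,-107,70,-12,1,58,-145,95,-17,1,77,-190,120,-17,1,94,-236,150,-17,1,108,-270,180,-17,1,113,-284,200,-17,1]'

```text
t: 3.55
position: [650.7, 283.7, 58.3]
eef_rot: [-3.105, -0.469, 0.001]
force: [-0.3, 0.2, 0.9]
grip_width: 85.2
grasp_force: 0.0
```

Run:
```python
from h import *
s=state();img=read_camera("wrist")
print([(np.round(d["point"]).tolist(),round(d["score"],2)) for d in mark_of("wrist","long_peg")])
save("w2.png",img);plan(651,279,4,17,s)
```

```text
[([642.0, 276.0, 0.0], 0.69)]
shift [-1.1  4.6 54.3] roll 0.2 | yaw now 17.2 tilt 0.1 dist 55 j7 -1.95
```

View pics/w2.png

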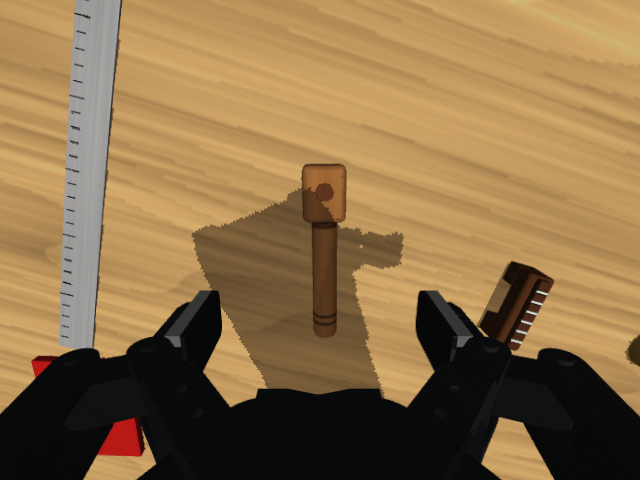

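arm_command --series '[0,2,15,0,1,-1,4,32,0,1,-1,5,46,0,1,-1,5,53,0,1,-1,5,55,0,0.6,-1,5,55,0,0,-1,5,55,0,0,-1,5,55,0,0]'

```text
t: 4.45
position: [651.8, 275.0, 6.0]
eef_rot: [-3.106, -0.466, -0.002]
force: [0.4, -0.5, 0.3]
grip_width: 27.8
grasp_force: 0.0
```

arm_command --series '[0,0,0,0,0,0,0,0,0,0,0,0,0,0,0,0,0,-10,0,0,0,0,-30,0,0,0,0,-50,0,0,0,0,-60,0,0,0,0,-60,0,0]'

```text
t: 5.25
position: [652.5, 275.3, 67.4]
eef_rot: [-3.106, -0.465, -0.005]
force: [0.5, -0.4, -0.6]
grip_width: -0.3
grasp_force: 0.0
```

Run:
```python
from h import *
s=state();img=read_camera("wrist");save("w3.png",img);print(s["grip_width"],s["grasp_force"],s["position"])
c=R.from_euler('z',4,degrees=True).as_matrix()
o=np.array([441.5,184,0])
g=o+c@[37,0,0]
print(g, "grasp at peg +10 ->", g+c@[0,10,0])
plan(*(g+c@[0,10,0])[:2],70,94,s)
```

```text
-0.32026286647372476 0.0 [652.54667611 275.30194693  67.38558429]
[478.40986986 186.58098953   0.        ] grasp at peg +10 -> [477.71230512 196.55663003   0.        ]
shift [-190.2   24.    -3.3] roll -77.0 | yaw now 17.0 tilt 0.2 dist 192 j7 -1.94
```

View pics/w3.png

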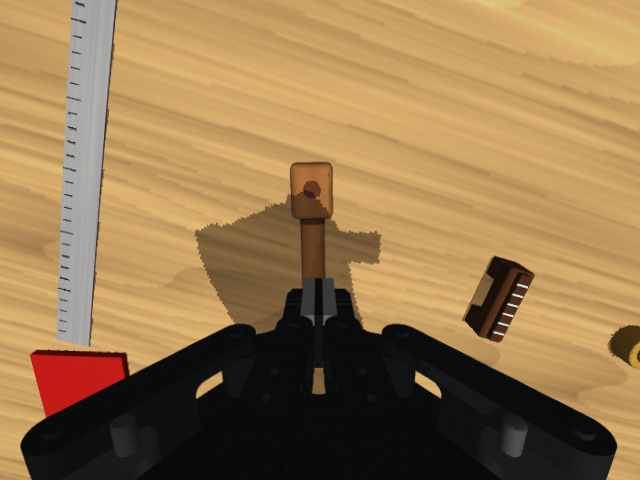

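arm_command --series '[0,-2,0,0,1,0,-2,0,0,1,0,-2,0,0,1,0,-2,20,0,1,0,-2,40,0,1,0,-2,57,0,1,0,-2,65,0,1,0,-2,66,0,1]'

```text
t: 6.1
position: [650.0, 276.1, -2.3]
eef_rot: [3.106, 0.466, -0.004]
force: [-0.4, 0.2, 0.6]
grip_width: 85.4
grasp_force: 0.0
```

Run:
```python
from h import *
s=state();print(s["t"],s["grip_width"],s["force"],s["position"],s["eef_rot"])
```

```text
6.1 85.40969720473784 [-0.44853808  0.23965832  0.6390933 ] [649.98464395 276.08374052  -2.33742586] [ 3.10613239  0.46577531 -0.00357289]
```

Run:
```python
from h import *
for i in range(4):
    read_camera("wrist");s=state();print(s["force"].round(1),s["position"].round(1))
```

```text
[ 0.6 -0.1  0.8] [650.6 276.4  -1.4]
[0.2 0.5 1.3] [ 6.511e+02  2.767e+02 -5.000e-01]
[-0.9 -0.3  0.6] [651.3 276.9  -0. ]
[ 0.3  0.3 -0.6] [6.515e+02 2.770e+02 2.000e-01]
```

arm_command --series '[0,0,0,0,0,0,0,0,0,0,0,0,0,0,0,0,0,0,0,0,0,0,0,0,0,0,0,0,0,0,0,0,0,0,0,0,0,0,0,0]'

```text
t: 7.1
position: [650.8, 276.5, -0.8]
eef_rot: [3.107, 0.466, -0.0]
force: [-0.1, 1.1, -0.1]
grip_width: -0.3
grasp_force: 0.0
```

Run:
```python
from h import *
s=state();save("w4.png",read_camera("wrist"));save("s4.png",read_camera("scene"));print(calibration("scene"))
print([(np.round(d["point"]).tolist(),round(d["score"],2)) for d in mark_of("wrist","long_peg")])
```

```text
{'vertical_fov': 51.39218997922679, 'cx': 313.4144777256548, 'cy': 239.2530627050075, 'k1': -0.03074577920865368, 'position': array([810.61422329, 703.80626308, 766.6612647 ]), 'orientation': array([0.26939045, 0.99547523, 2.40889992])}
[([642.0, 277.0, 1.0], 0.56)]
```

View pics/w4.png

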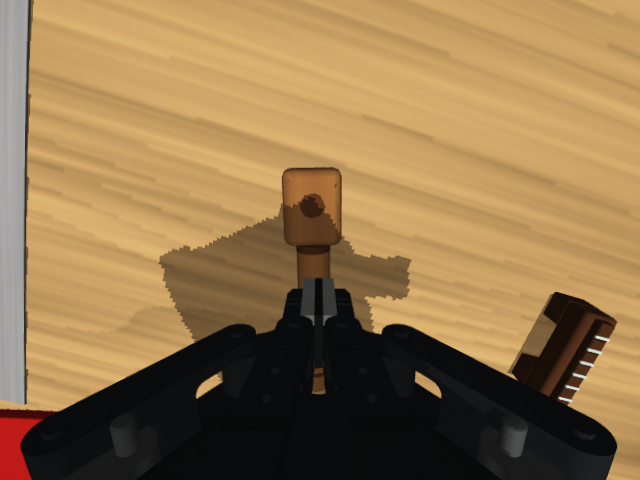

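View pics/s4.png

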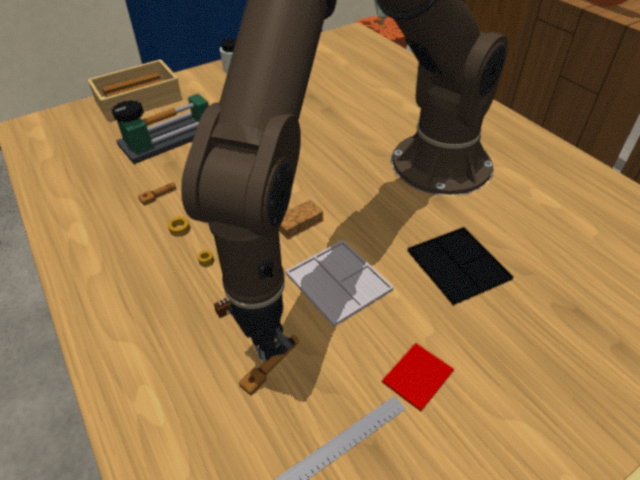

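arm_command --series '[0,0,-15,0,0,0,-5,-30,0,0,0,-25,-35,0,0,0,-45,-35,0,0,0,-55,-30,0,0,0,-55,-15,0,0,0,-55,-3,0,0,0,-55,0,0,0]'

```text
t: 8.05
position: [633.4, 326.7, -4.4]
eef_rot: [3.104, 0.464, -0.007]
force: [0.1, -1.0, 0.8]
grip_width: -0.2
grasp_force: 0.0
```

arm_command --series '[0,0,0,0,0,0,0,0,0,0,0,0,0,0,0,0,0,0,0,0,0,0,1,0,0,0,0,2,0,0,0,0,3,0,0,0,0,3,0,0]'

```text
t: 8.85
position: [634.5, 329.0, -4.0]
eef_rot: [3.107, 0.466, -0.0]
force: [-0.0, 0.4, -0.9]
grip_width: -0.0
grasp_force: 0.0
```

arm_command --series '[0,0,0,0,0,0,0,1,0,0,0,0,1,0,0,0,0,2,0,0,0,0,2,0,0,0,0,3,0,0,0,0,3,0,0,0,0,3,0,0]'

```text
t: 9.65
position: [634.7, 329.1, -6.9]
eef_rot: [3.107, 0.466, -0.0]
force: [0.2, 0.1, 0.1]
grip_width: 0.0
grasp_force: 0.0
```

arm_command --series '[0,0,1,0,0,0,0,1,0,0,0,0,2,0,0,0,0,2,0,0,0,0,3,0,0,0,0,3,0,0,0,0,3,0,0,0,0,3,0,0]'

```text
t: 10.45
position: [634.7, 329.1, -9.8]
eef_rot: [3.107, 0.466, 0.0]
force: [0.1, 0.4, -0.7]
grip_width: 0.3
grasp_force: 0.0
```

arm_command --series '[0,0,1,0,0,0,0,1,0,0,0,0,2,0,0,0,0,2,0,0,0,0,2,0,0,0,0,2,0,0,0,0,2,0,0,0,0,2,0,0]'

```text
t: 11.25
position: [634.7, 329.1, -11.8]
eef_rot: [-3.107, -0.466, -0.0]
force: [-1.1, 0.1, 0.2]
grip_width: -0.1
grasp_force: 0.0
```

arm_command --series '[0,0,1,0,0,0,0,1,0,0,0,0,2,0,0,0,0,2,0,0,0,0,2,0,0,0,0,2,0,0,0,0,2,0,0,0,0,2,0,0]'

```text
t: 12.05
position: [634.7, 329.1, -13.8]
eef_rot: [3.107, 0.466, 0.0]
force: [0.0, 0.2, -0.7]
grip_width: 0.1
grasp_force: 0.0
```

Run:
```python
from h import *
s=state();a=read_camera("wrist");b=read_camera("scene")
d=cv2.resize(b[250:430,180:400],(800,600),interpolation=cv2.INTER_CUBIC)
save("s5.png",d);print(s["force"],s["position"])
```

```text
[ 0.01151154  0.19464647 -0.68674003] [634.70660676 329.09469606 -13.79257527]
```

View pics/s5.png

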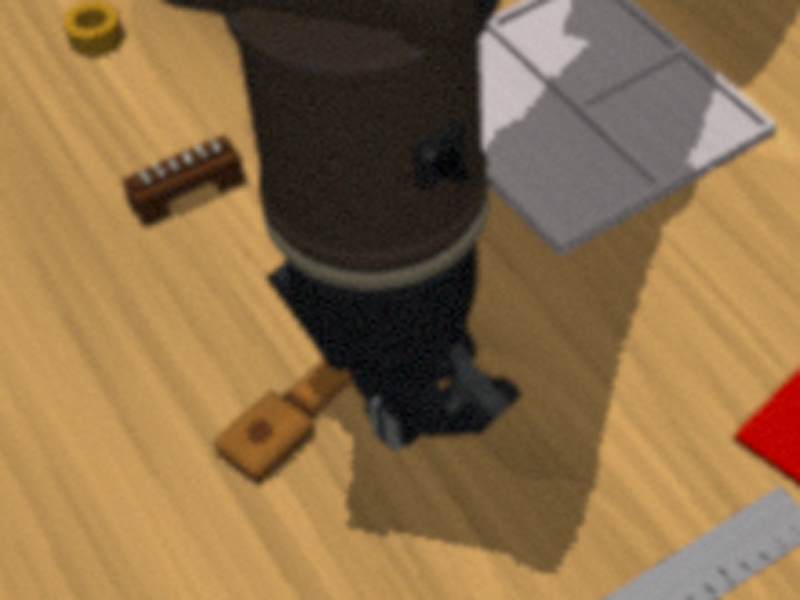

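```bash
cat >> h.py <<'E'
def proj(name,P,s=None):
    c,f=cam(name);Rm,p=pose(c,name,s);q=(np.array(P,float)-p)@Rm
    a,b=q[0]/-q[2],-q[1]/-q[2];k=1+c["k1"]*(a*a+b*b);return np.array([c["cx"]+f*a*k,c["cy"]+f*b*k])
E
python3 - <<'E'
from h import *
for z in (-14,0,10,20,30):
    u=proj("scene",[634.7,329.1,z]);print(z,u.round(1),"crop",((u-[180,250])*[3.636,3.333]).round())
# fingertip (front edge) in crop (395,445)
u=proj("scene",[642,276,18]);print("peg mid",((u-[180,250])*[3.636,3.333]).round())
print("head tip",((proj("scene",[704,295,17])-[180,250])*[3.636,3.333]).round())
E
```

```text
-14 [289.9 390.8] crop [400. 469.]
0 [289.6 386.8] crop [398. 456.]
10 [289.3 383.9] crop [397. 446.]
20 [289.  380.9] crop [396. 436.]
30 [288.7 377.8] crop [395. 426.]
peg mid [326. 366.]
head tip [226. 454.]
```

arm_command --series '[0,0,1,0,0,0,0,1,0,0,0,0,2,0,0,0,0,2,0,0,0,0,3,0,0,0,0,3,0,0,0,0,3,0,0,0,0,3,0,0]'

```text
t: 12.95
position: [634.7, 329.1, -16.8]
eef_rot: [3.107, 0.466, 0.0]
force: [0.1, -1.1, -0.8]
grip_width: -0.0
grasp_force: 0.0
```

arm_command --series '[0,0,1,0,0,0,0,1,0,0,0,0,2,0,0,0,0,2,0,0,0,0,3,0,0,0,0,3,0,0,0,0,3,0,0,0,0,3,0,0]'

```text
t: 13.75
position: [634.7, 329.1, -19.8]
eef_rot: [3.107, 0.466, 0.0]
force: [-0.4, 0.9, 0.0]
grip_width: -0.1
grasp_force: 0.0
```

Run:
```python
from h import *
s=state();a=read_camera("wrist")
save("w6.png",cv2.resize(a[230:400,220:420],(800,600),interpolation=cv2.INTER_CUBIC)[:500]);print(s["force"],s["position"])
```

```text
[-0.44426636  0.90734898  0.00824579] [634.71854929 329.12520908 -19.78413783]
```

View pics/w6.png

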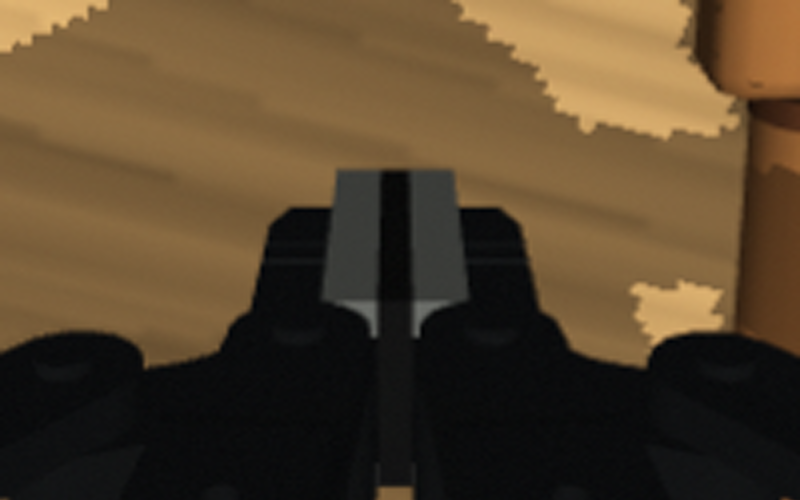

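arm_command --series '[0,0,1,0,0,0,0,1,0,0,0,0,2,0,0,0,0,2,0,0,0,0,3,0,0,0,0,3,0,0,0,0,3,0,0,0,0,3,0,0]'

```text
t: 14.6
position: [634.8, 329.1, -22.8]
eef_rot: [3.107, 0.466, 0.0]
force: [-0.5, -0.4, 0.8]
grip_width: 0.1
grasp_force: 0.0
```

arm_command --series '[0,0,1,0,0,0,0,1,0,0,0,0,2,0,0,0,0,2,0,0,0,0,3,0,0,0,0,3,0,0,0,0,3,0,0,0,0,3,0,0]'

```text
t: 15.4
position: [634.7, 329.1, -25.8]
eef_rot: [3.107, 0.466, -0.0]
force: [0.2, 0.2, -0.3]
grip_width: -0.3
grasp_force: 0.0
```

arm_command --series '[0,0,-20,0,0,0,0,-50,0,0.5,1,25,-65,0,1,1,53,-65,0,1,1,53,-55,0,1,1,53,-35,0,1,1,53,-15,0,1,1,53,-3,0,1]'

```text
t: 16.2
position: [650.1, 278.5, -24.7]
eef_rot: [3.106, 0.466, -0.003]
force: [-0.6, 0.3, 0.1]
grip_width: 85.7
grasp_force: 0.0
```

arm_command --series '[0,0,2,0,1,0,0,3,0,1,0,0,3,0,0.3,0,0,3,0,0,0,0,3,0,0,0,0,3,0,0,0,0,3,0,0,0,0,3,0,0]'

```text
t: 17.0
position: [651.5, 278.8, -25.1]
eef_rot: [-3.107, -0.466, -0.001]
force: [-0.9, -1.0, 4.8]
grip_width: 12.8
grasp_force: 56.8
```

arm_command --series '[0,0,0,0,0.7,0,0,0,0,0.7,0,0,3,0,0.7,0,0,6,0,0.7,0,0,9,0,0.7,0,0,10,0,0.7,0,0,10,0,0.7,0,0,10,0,0.7]'

```text
t: 17.8
position: [651.2, 278.8, -35.8]
eef_rot: [3.107, 0.466, 0.0]
force: [-1.1, -0.6, -0.1]
grip_width: 60.0
grasp_force: 0.0
```

arm_command --series '[0,0,0,0,0.3,0,0,0,0,0,0,0,0,0,0,0,0,0,0,0,0,0,0,0,0,0,0,0,0,0,0,0,0,0,0,0,0,0,0,0]'

```text
t: 18.6
position: [651.4, 278.9, -35.4]
eef_rot: [-3.107, -0.466, -0.001]
force: [-0.7, 0.0, 5.8]
grip_width: 15.8
grasp_force: 58.9
```

arm_command --series '[0,0,-5,0,0,0,0,-15,0,0,0,0,-30,0,0,0,0,-50,0,0,0,0,-65,0,0,0,0,-70,0,0,0,0,-70,0,0,0,0,-70,0,0]'

```text
t: 19.4
position: [650.8, 278.4, 33.7]
eef_rot: [3.106, 0.466, -0.001]
force: [0.0, -0.3, -0.8]
grip_width: 15.3
grasp_force: 58.6
```

Run:
```python
from h import *
s=state();a=read_camera("wrist")
save("w7.png",a);print(s["grip_width"],s["grasp_force"],s["force"],s["position"])
c=R.from_euler('z',4,degrees=True).as_matrix()
o=np.array([441.5,184,0])
g=o+c@[37,0,0]
plan(*(g+c@[0,10,0])[:2],35,94,s)
```

```text
15.339157467276353 58.55623662471771 [ 0.00219279 -0.26020207 -0.81087492] [650.81891963 278.40762696  33.67262629]
shift [-189.5   27.5   -1.2] roll -76.9 | yaw now 17.1 tilt 0.05 dist 191 j7 -1.95
```

View pics/w7.png

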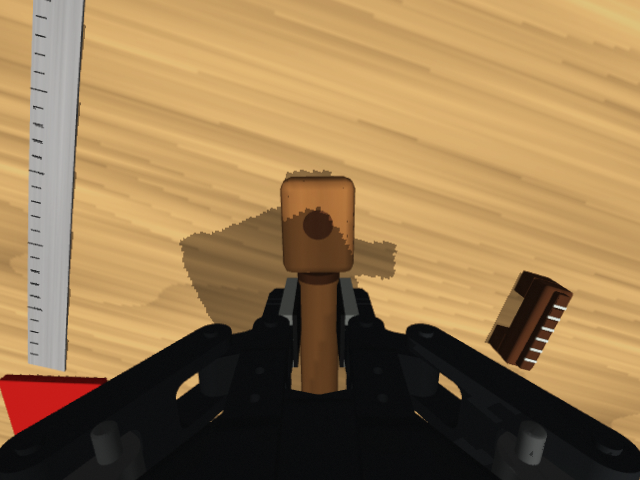

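arm_command --series '[-15,3,0,-8,0,-50,8,0,-16,0,-90,13,0,-24,0,-130,18,0,-32,0,-160,23,0,-40,0,-180,26,0,-48,0,-188,27.5,0,-56,0,-189.5,27.5,0,-64,0]'

```text
t: 20.25
position: [476.4, 195.7, 33.6]
eef_rot: [-2.382, -2.049, 0.003]
force: [0.6, 0.5, -0.5]
grip_width: 15.7
grasp_force: 58.5
```

Run:
```python
from h import *
s=state();print(s["position"])
plan(477.7,196.6,35,94,s);plan(477.7,196.6,-30,94,s)
```

```text
[476.41853929 195.6959481   33.59269792]
shift [ 1.1  1.1 -1.4] roll -12.6 | yaw now 81.4 tilt 0.12 dist 2 j7 -1.09
shift [ 1.2  1.2 63.6] roll -12.6 | yaw now 81.4 tilt 0.12 dist 64 j7 -1.09
```

arm_command --series '[0.5,0.5,0,-8,0,1,1,5,-12.5,0,1,1,20,-12.5,0,1,1,40,-12.5,0,1,1,55,-12.5,0,1,1,61,-12.5,0,1,1,63,-12.5,0,1,1,64,-12.5,0]'

```text
t: 21.05
position: [479.3, 198.0, -29.8]
eef_rot: [-2.152, -2.289, -0.0]
force: [0.7, -0.3, -0.0]
grip_width: 15.7
grasp_force: 58.6
```

arm_command --series '[0,0,0,0,0,0,0,0,0,0,0,0,0.5,0,0,0,0,0.5,0,0.3,0,0,0.5,0,0.3,0,0,0.5,0,0.3,0,0,0.5,0,0.3,0,0,0.5,0,0.3]'

```text
t: 21.85
position: [479.2, 197.7, -30.3]
eef_rot: [2.152, 2.289, -0.0]
force: [0.4, -0.3, 0.2]
grip_width: 25.6
grasp_force: 0.0
```

arm_command --series '[0,0,-20,0,0.3,0,0,-50,0,0.6,-20,10,-80,0,1,-60,35,-100,0,1,-105,60,-110,0,1,-150,82,-110,0,1,-195,105,-110,0,1,-240,128,-110,0,1]'

```text
t: 22.65
position: [620.2, -32.0, 79.9]
eef_rot: [2.151, 2.289, 0.0]
force: [0.7, 0.2, -0.4]
grip_width: 85.1
grasp_force: 0.0
```

Run:
```python
from h import *
s=state();a=read_camera("wrist");np.savez("w8.npz",img=a,p=s["position"],r=s["eef_rot"])
for t in ["long_peg","big_tray"]:
  print(t,[(np.round(d["point"]).tolist(),round(d["score"],2)) for d in mark_of("wrist",t)])
plan(651,-131,60,94,s)
```

```text
long_peg []
big_tray []
shift [-100.7   24.6   20. ] roll -0.5 | yaw now 93.5 tilt 0.02 dist 106 j7 -0.38
```

arm_command --series '[-30,8,5,0,1,-60,16,10,0,1,-90,23,20,0,1,-100.5,24.5,20,0,1,-100.5,24.5,20,0,1,-100.5,24.5,20,0,1,-100.5,24.5,20,0,1,-100.5,24.5,20,0,1]'

```text
t: 23.6
position: [650.2, -126.7, 60.3]
eef_rot: [2.149, 2.292, 0.001]
force: [1.1, -0.1, -0.2]
grip_width: 85.2
grasp_force: 0.0
```

```bash
cat >> h.py <<'E'
def brass(img,s,z=20,x0=600,x1=700,y0=-180,y1=-90,res=0.5):
    m=rect("wrist",img,s,z,x0,x1,y0,y1,res); hsv=cv2.cvtColor(m,cv2.COLOR_RGB2HSV)
    k=((hsv[...,1]>140)&(hsv[...,0]>15)&(hsv[...,0]<35)).astype(np.uint8)
    k=cv2.morphologyEx(k,cv2.MORPH_OPEN,np.ones((3,3)))
    cs,_=cv2.findContours(k,cv2.RETR_EXTERNAL,cv2.CHAIN_APPROX_NONE);cs=sorted(cs,key=cv2.contourArea)[-2:]
    for c in cs:
        (u,v),r=cv2.minEnclosingCircle(c);print("circle x",round(x1-v*res,1),"y",round(y1-u*res,1),"r",round(r*res,1))
    return m
E
python3 - <<'E'
from h import *
s=state();a=read_camera("wrist")
print([(np.round(d["point"]).tolist(),round(d["score"],2)) for d in mark_of("wrist","wide_collar")])
m=brass(a,s);b=a[:,:]
m2=cv2.resize(m,None,fx=2,fy=2);a2=cv2.resize(a,(400,300));c=np.zeros((400,800,3),np.uint8);c[:m2.shape[0],:m2.shape[1]]=m2[:400,:400];c[:300,400:]=a2;save("c1.png",c)
plan(651,-131,-34,94,s)
E
```

```text
[([652.0, -132.0, -3.0], 0.59)]
circle x 651.7 y -127.6 r 24.6
shift [-4.4  0.5 94.3] roll -0.3 | yaw now 93.7 tilt 0.04 dist 94 j7 -0.23
```

View pics/c1.png

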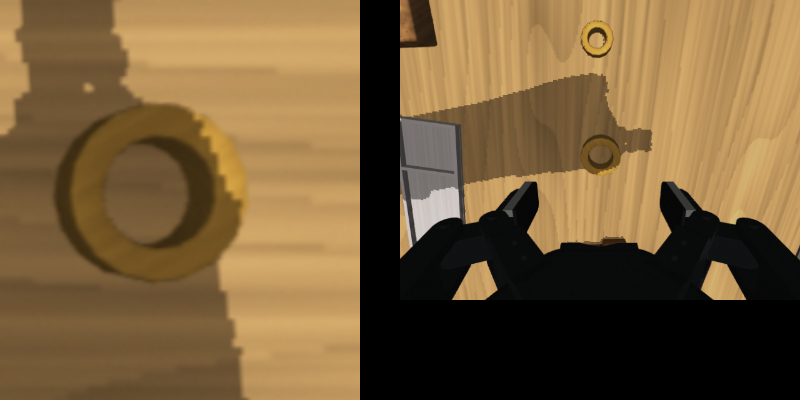

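arm_command --series '[-1,1,20,0,1,-3,2,50,0,1,-3.3,2,75,0,1,-3.3,2,88,0,1,-3.3,2,93,0,1,-3.3,2,94,0,1,-3.3,2,94,0,1,-3.3,2,94,0,1]'

```text
t: 24.5
position: [653.2, -131.7, -33.0]
eef_rot: [2.151, 2.288, 0.002]
force: [-0.1, -0.3, -0.1]
grip_width: 85.3
grasp_force: 0.0
```

arm_command --series '[0,0,0,0,0.6,0,0,0,0,0,0,0,0,0,0,0,0,0,0,0,0,0,0,0,0,0,0,0,0,0,0,0,0,0,0,0,0,0,0,0]'

```text
t: 25.3
position: [652.5, -131.9, -33.3]
eef_rot: [2.151, 2.288, -0.0]
force: [-2.3, 0.2, 7.5]
grip_width: 43.7
grasp_force: 60.3
```

arm_command --series '[0,0,-5,0,0,0,0,-15,0,0,0,0,-35,0,0,0,0,-55,0,0,0,0,-68,0,0,0,0,-70,0,0,0,0,-70,0,0,0,0,-70,0,0]'

```text
t: 26.1
position: [651.6, -132.0, 34.7]
eef_rot: [-2.151, -2.288, 0.002]
force: [-0.1, 0.3, -1.0]
grip_width: 43.6
grasp_force: 61.3
```

Run:
```python
from h import *
s=state();print(s["grip_width"],s["grasp_force"],s["force"])
plan(404.7,222.5,37,94,s)
```

```text
43.612183503806314 61.323002837598324 [-0.13520024  0.26422416 -1.01642051]
shift [ 369.1 -224.5   -1.9] roll -0.4 | yaw now 93.6 tilt 0.08 dist 432 j7 -0.24
```

arm_command --series '[15,-9,0,0,0,45,-27,0,0,0,85,-52,0,0,0,125,-76,0,0,0,165,-100,0,0,0,205,-125,0,0,0,245,-149,0,0,0,285,-173,0,0,0]'

```text
t: 26.9
position: [460.2, 142.9, 35.1]
eef_rot: [-2.151, -2.288, 0.001]
force: [0.9, 1.1, -1.9]
grip_width: 43.9
grasp_force: 61.4
```

arm_command --series '[40,-24,0,0,0,70,-42,0,0,0,82,-50,0,0,0,84,-51,0,0,0,84,-51,0,0,0,84,-51,0,0,0,84,-51,0,0,0,84,-51,0,0,0]'

```text
t: 27.7
position: [406.4, 221.7, 35.5]
eef_rot: [2.154, 2.287, -0.001]
force: [0.5, -0.0, -0.5]
grip_width: 43.9
grasp_force: 61.4
```

Run:
```python
from h import *
s=state();a=read_camera("wrist");save("w9.png",a);print(s["grip_width"],s["position"])
plan(404.7,222.5,-28,94,s)
for n,P in dict(sq=(-34,41),corner1=(-69,76),corner2=(-69,6),c3=(1,76),c4=(1,6)).items():
    r=R.from_euler('z',4,degrees=True).apply([*P,0]);print(n,proj("wrist",np.array([441.5,184,11])+r,s).round())
```

```text
43.912297328911606 [406.39484865 221.72536212  35.53550912]
shift [ 0.9 -1.6 63.5] roll -0.6 | yaw now 93.4 tilt 0.02 dist 64 j7 -1.04
sq [316. 254.]
corner1 [258. 201.]
corner2 [264. 303.]
c3 [372. 199.]
c4 [368. 302.]
```

View pics/w9.png

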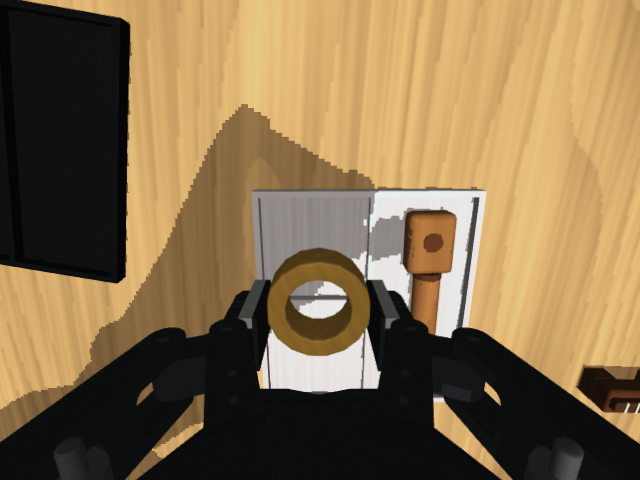

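arm_command --series '[2,-1,10,0,0,3.4,-1.7,30,0,0,3.4,-1.7,48,0,0,3.4,-1.7,58,0,0,3.4,-1.7,61,0,0,3.4,-1.7,63,0,0,3.4,-1.7,64,0,0,3.4,-1.7,64,0,0]'

```text
t: 28.55
position: [404.3, 226.1, -27.9]
eef_rot: [2.151, 2.289, 0.001]
force: [0.7, -0.3, -1.6]
grip_width: 43.8
grasp_force: 61.4
```

arm_command --series '[0,0,0,0,0,0,0,0,0,0,0,0,0,0,0.6,0,0,0,0,0.6,0,0,0,0,0.6,0,0,0,0,0.6,0,0,0,0,0.6,0,0,0,0,0.6]'

```text
t: 29.35
position: [404.0, 225.9, -28.3]
eef_rot: [2.152, 2.289, 0.0]
force: [-0.9, 0.3, 0.2]
grip_width: 51.1
grasp_force: 0.0
```

arm_command --series '[0,0,-15,0,0.6,0,0,-40,0,0.7,-10,30,-70,8,1,-25,65,-88,16,1,-45,105,-88,24,1,-60,145,-88,32,1,-75,185,-88,40,1,-85,225,-88,48,1]'

```text
t: 30.15
position: [635.4, 153.1, 59.6]
eef_rot: [2.9, 1.206, -0.001]
force: [0.4, -0.9, 0.7]
grip_width: 85.5
grasp_force: 0.0
```

Run:
```python
from h import *
plan(650,127,60,0)
```

```text
shift [-8.2 28.7 -0.4] roll 45.1 | yaw now 45.1 tilt 0.06 dist 30 j7 -1.39
```

arm_command --series '[-2,6,0,8,1,-4,13,0,16,1,-6,20,0,24,1,-8,27,0,32,1,-8,28,0,40,1,-8,28,0,45,1,-8,28,0,45,1,-8,28,0,45,1]'

```text
t: 30.95
position: [648.0, 129.9, 59.6]
eef_rot: [3.141, 0.02, -0.0]
force: [-0.1, 0.5, 1.3]
grip_width: 85.6
grasp_force: 0.0
```

Run:
```python
from h import *
s=state();a=read_camera("wrist");print(s["position"])
print([(np.round(d["point"]).tolist(),round(d["score"],2)) for d in mark_of("wrist","bridge")])
m=rect("wrist",a,s,26,600,700,80,180,0.5)
save("b1.png",cv2.resize(m,None,fx=2,fy=2))
plan(650,127,-30,0,s)
```

```text
[647.99040811 129.86091622  59.57576959]
[([651.0, 131.0, -2.0], 0.58)]
shift [ 2.   2.9 89.6] roll 0.7 | yaw now 0.7 tilt 0.02 dist 90 j7 -2.0
```

View pics/b1.png

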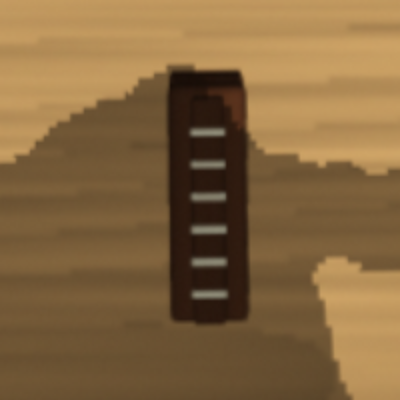

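arm_command --series '[1,2,20,0.5,1,1,2,50,0.5,1,1,2,73,0.5,1,1,2,85,0.5,1,1,2,89,0.5,1,1,2,90.5,0.5,1,1,2,90.5,0.5,1,1,2,90.5,0.5,1]'

```text
t: 31.85
position: [650.1, 128.0, -29.6]
eef_rot: [-3.141, -0.002, -0.003]
force: [0.7, -0.3, 0.3]
grip_width: 85.6
grasp_force: 0.0
```

arm_command --series '[0,0,0,0,0.6,0,0,0,0,0.3,0,0,0,0,0,0,0,0,0,0,0,0,0,0,0,0,0,0,0,0,0,0,0,0,0,0,0,0,0,0]'

```text
t: 32.65
position: [649.4, 127.8, -30.5]
eef_rot: [-3.141, -0.002, -0.001]
force: [-0.8, -0.2, 4.8]
grip_width: 18.8
grasp_force: 59.1
```

arm_command --series '[0,0,-5,0,0,0,0,-15,0,0,0,0,-35,0,0,0,0,-55,0,0,0,0,-68,0,0,0,0,-70,0,0,0,0,-70,0,0,0,0,-70,0,0]'

```text
t: 33.45
position: [648.5, 127.4, 38.3]
eef_rot: [3.141, 0.001, -0.002]
force: [-0.5, -0.1, -0.6]
grip_width: 19.3
grasp_force: 58.7
```

Run:
```python
from h import *
s=state();print(s["grip_width"],s["grasp_force"],s["force"])
plan(410,147,40,94,s)
```

```text
19.268526049217545 58.651244044303894 [-0.5099369  -0.12591793 -0.56503067]
shift [-238.5  -19.8   -1.4] roll 86.1 | yaw now 0.1 tilt 0.09 dist 239 j7 -2.02
```

arm_command --series '[-15,-1,0,-8,0,-45,-4,0,-16,0,-85,-7,0,-24,0,-125,-10,0,-32,0,-165,-14,0,-40,0,-200,-17,0,-48,0,-225,-19,0,-56,0,-238,-20,0,-64,0]'

```text
t: 34.25
position: [408.0, 147.1, 38.5]
eef_rot: [-2.657, -1.676, 0.004]
force: [0.1, -0.0, -0.4]
grip_width: 18.6
grasp_force: 58.6
```

Run:
```python
from h import *
plan(410,147.5,-26,94)
```

```text
shift [ 1.4  1.7 64.5] roll -29.5 | yaw now 64.5 tilt 0.16 dist 65 j7 -1.31
```

arm_command --series '[1.4,1.7,0,-8,0,1.4,1.7,0,-16,0,1.4,1.7,5,-24,0,1.4,1.7,20,-29.5,0,1.4,1.7,40,-29.5,0,1.4,1.7,54,-29.5,0,1.4,1.7,60,-29.5,0,1.4,1.7,60,-29.5,0]'

```text
t: 35.05
position: [412.4, 147.8, -21.7]
eef_rot: [-2.15, -2.289, 0.003]
force: [-0.4, -0.6, -0.7]
grip_width: 18.4
grasp_force: 58.6
```

Run:
```python
from h import *
for i in range(3): read_camera("wrist")
s=state();print(s["force"],s["grip_width"],s["position"]);plan(410,147.5,-26,94,s)
```

```text
[-0.29390101 -0.15344708  0.32366789] 18.56037765252895 [413.5621253  148.2461758  -20.39615313]
shift [-0.5 -3.6  5.6] roll -0.4 | yaw now 93.6 tilt 0.03 dist 7 j7 -1.01
```

arm_command --series '[-0.5,-2,1,0,0,-0.5,-3.5,3,0,0,-0.5,-3.5,5,0,0,-0.5,-3.5,5.5,0,0,-0.5,-3.5,5.5,0,0,-0.5,-3.5,5.5,0,0,-0.5,-3.5,5.5,0,0,-0.5,-3.5,5.5,0,0]'

```text
t: 36.0
position: [409.9, 147.3, -26.3]
eef_rot: [2.152, 2.289, 0.0]
force: [-0.1, -0.5, -0.2]
grip_width: 18.5
grasp_force: 58.6
```

arm_command --series '[0,0,0,0,0,0,0,0,0,0.3,0,0,0,0,0.33,0,0,0,0,0.33,0,0,0,0,0.33,0,0,-10,0,0.33,0,0,-30,0,0.33,0,0,-60,0,0.33]'

```text
t: 36.8
position: [408.7, 147.1, 34.1]
eef_rot: [-2.15, -2.289, 0.003]
force: [0.5, -0.7, -0.7]
grip_width: 28.0
grasp_force: 0.0
```

Run:
```python
from h import *
s=state();a=read_camera("wrist");np.savez("w10.npz",img=a,p=s["position"],r=s["eef_rot"])
for t in ["bridge","wide_collar"]:print(t,[(np.round(d["point"]).tolist(),round(d["score"],2)) for d in mark_of("wrist",t)])
plan(650,-271,60,0,s)
```

```text
bridge [([412.0, 143.0, 4.0], 0.73)]
wide_collar []
shift [-432.4  214.5  -26.3] roll -86.4 | yaw now 93.6 tilt 0.15 dist 483 j7 -0.9
```

arm_command --series '[-15,8,-10,0,0.6,-50,25,-26,8,1,-90,45,-26,16,1,-130,65,-26,24,1,-172,86,-26,32,1,-214,107,-26,40,1,-256,128,-26,48,1,-298,149,-26,56,1]'

```text
t: 37.75
position: [577.2, -142.9, 59.1]
eef_rot: [-2.977, -1.003, 0.002]
force: [1.4, 0.1, 0.3]
grip_width: 85.6
grasp_force: 0.0
```

Run:
```python
from h import *
plan(650,-269,60,4)
```

```text
shift [-18.3 144.5  -0.9] roll 33.2 | yaw now 37.2 tilt 0.06 dist 146 j7 -1.04
```

arm_command --series '[-5,38,0,8,1,-10,78,0,16,1,-14,112,0,24,1,-17,136,0,32,1,-18,144.5,0,33.5,1,-18,144.5,0,33.5,1,-18,144.5,0,33.5,1,-18,144.5,0,33.5,1]'

```text
t: 38.55
position: [650.5, -264.5, 59.7]
eef_rot: [-3.138, -0.117, 0.001]
force: [0.1, 1.0, 0.2]
grip_width: 85.6
grasp_force: 0.0
```

Run:
```python
from h import *
s=state();a=read_camera("wrist");print(s["position"])
print([(np.round(d["point"]).tolist(),round(d["score"],2)) for d in mark_of("wrist","short_peg")])
x0,x1,y0,y1,res=595,710,-310,-230,0.5
m=rect("wrist",a,s,12,x0,x1,y0,y1,res);h=cv2.cvtColor(m,cv2.COLOR_RGB2HSV)
np.save("m.npy",m)
bg=np.median(m.reshape(-1,3),0);print("median",bg, "center",m[115-10:115+10,70:90].mean((0,1)))
save("sp.png",cv2.resize(m,None,fx=3,fy=2.5))
# red ratio mask
r=m.astype(float);k=(((r[...,0]-r[...,2])/(r.sum(-1)+1)>0.28)).astype(np.uint8)
cs,_=cv2.findContours(k,cv2.RETR_EXTERNAL,cv2.CHAIN_APPROX_NONE);c=max(cs,key=cv2.contourArea);(u,v),(w,hh),an=cv2.minAreaRect(c)
print("rect x",x1-v*res,"y",y1-u*res,w*res,hh*res,an,cv2.contourArea(c)*res*res)
```

```text
[ 650.46346457 -264.48187947   59.68417657]
[([650.0, -269.0, -2.0], 0.69)]
median [120.  92.  56.] center [82.28   52.3175 27.045 ]
rect x 651.901725769043 y -269.82068634033203 91.35002899169922 29.439626693725586 85.2363510131836 1869.625
```

Run:
```python
from h import *
m=np.load("m.npy").astype(int)
for rr in range(10,230,20): print(710-rr*.5, " ".join("%d,%d,%d"%tuple(p) for p in m[rr,20:150:10]))
```

```text
705.0 179,141,87 179,141,87 179,141,87 179,139,86 178,140,86 177,139,86 178,139,86 177,138,85 176,138,85 176,137,85 176,137,85 175,137,85 174,137,85
695.0 196,155,97 195,155,96 195,154,97 101,65,33 121,78,40 134,86,45 137,88,45 152,98,50 123,81,43 191,151,94 192,151,94 190,151,94 189,149,93
685.0 179,139,87 178,140,86 175,136,84 154,99,51 166,109,56 92,51,31 92,52,29 169,111,57 145,94,49 173,135,83 173,135,83 173,135,83 174,136,84
675.0 186,144,91 108,82,51 108,84,51 139,90,46 163,107,56 167,109,57 163,106,55 163,105,55 155,100,51 188,148,92 189,148,92 188,148,92 188,148,91
665.0 104,80,49 105,80,49 105,80,49 81,56,32 78,51,27 70,45,23 58,36,19 42,25,13 120,90,54 165,128,79 145,112,69 187,147,91 189,148,93
655.0 117,90,55 117,91,56 118,91,56 119,91,56 113,87,53 76,49,25 86,55,28 76,48,25 111,85,52 111,86,53 110,85,51 112,86,53 112,86,53
645.0 118,90,55 117,90,55 117,90,54 117,90,55 117,90,55 73,46,24 87,56,29 77,50,26 111,85,52 111,85,52 107,82,50 108,83,50 109,83,51
635.0 120,92,57 121,93,56 121,94,57 122,94,58 117,90,56 68,44,22 87,56,29 78,50,26 70,51,29 112,86,53 112,87,53 114,87,54 196,156,97
625.0 119,91,56 120,92,57 120,92,57 120,92,57 120,92,56 36,21,13 57,34,19 49,29,16 50,31,16 108,83,50 113,87,53 187,147,91 186,145,91
615.0 115,89,55 116,88,54 115,89,55 116,90,55 116,89,54 63,42,23 83,52,27 81,52,27 64,41,21 115,88,54 166,130,81 196,155,97 196,154,97
605.0 104,81,49 102,78,48 103,79,49 104,79,48 105,80,49 105,80,49 105,81,49 106,81,49 106,81,50 106,81,49 184,145,89 183,144,89 184,145,90
```

arm_command --series '[-2,3,20,0,1,-2,5.4,50,0,1,-2,5.4,75,0,1,-2,5.4,88,0,1,-2,5.4,93,0,1,-2,5.4,95,0,1,-2,5.4,95,0,1,-2,5.4,95,0,1]'

```text
t: 39.45
position: [650.2, -272.1, -34.0]
eef_rot: [3.139, 0.111, 0.003]
force: [-0.4, -1.0, 0.1]
grip_width: 85.6
grasp_force: 0.0
```

arm_command --series '[0,0,0,0,0.6,0,0,0,0,0.3,0,0,0,0,0,0,0,0,0,0,0,0,0,0,0,0,0,0,0,0,0,0,0,0,0,0,0,0,0,0]'

```text
t: 40.25
position: [649.4, -272.0, -35.0]
eef_rot: [3.139, 0.111, 0.001]
force: [-1.0, 0.7, 5.3]
grip_width: 15.4
grasp_force: 58.7
```

arm_command --series '[0,0,-5,0,0,0,0,-15,0,0,0,0,-35,0,0,0,0,-55,0,0,0,0,-70,0,0,0,0,-75,0,0,0,0,-75,0,0,0,0,-75,0,0]'

```text
t: 41.05
position: [648.6, -271.8, 39.0]
eef_rot: [-3.139, -0.111, 0.002]
force: [-0.6, -0.5, 0.3]
grip_width: 15.5
grasp_force: 58.6
```

Run:
```python
from h import *
s=state();print(s["grip_width"]);plan(442.4,-225.5,40,85.5,s)
```

```text
15.546248779370359
shift [-202.5  -60.8   -0.8] roll -81.4 | yaw now 4.1 tilt 0.07 dist 211 j7 -1.34
```

arm_command --series '[-15,-5,0,-8,0,-45,-13,0,-16,0,-80,-24,0,-24,0,-115,-34,0,-32,0,-150,-45,0,-40,0,-180,-54,0,-48,0,-197,-59,0,-56,0,-202.5,-61,0,-64,0]'

```text
t: 41.85
position: [439.7, -225.0, 38.8]
eef_rot: [-2.597, -1.764, 0.004]
force: [-0.0, -0.1, -0.4]
grip_width: 16.1
grasp_force: 58.5
```

arm_command --series '[0,0,0,-8,0,0,0,0,-16,0,0,0,0,-17.5,0,0,0,0,-17.5,0,0,0,0,-17.5,0,0,0,0,-17.5,0,0,0,0,-17.5,0,0,0,0,-17.5,0]'

```text
t: 42.65
position: [443.0, -225.3, 39.7]
eef_rot: [2.306, 2.133, -0.0]
force: [-0.5, -1.1, -0.9]
grip_width: 15.2
grasp_force: 58.5
```

Run:
```python
from h import *
s=state();a=read_camera("wrist");print(s["position"],s["grip_width"])
plan(442.4,-225.5,-30,85.5,s)
x0,x1,y0,y1,res=380,510,-340,-80,0.5
m=rect("wrist",a,s,11,x0,x1,y0,y1,res)
h=cv2.cvtColor(m,cv2.COLOR_RGB2HSV);k=(h[...,1]<55).astype(np.uint8)*(h[...,2]>60)
k=cv2.morphologyEx(k.astype(np.uint8),cv2.MORPH_OPEN,np.ones((5,5)))
cs,_=cv2.findContours(k,cv2.RETR_EXTERNAL,cv2.CHAIN_APPROX_NONE)
c=max(cs,key=cv2.contourArea);(u,v),(w,hh),an=cv2.minAreaRect(c)
print("rect x",x1-v*res,"y",y1-u*res,w*res,hh*res,an,cv2.contourArea(c)*res*res)
b=cv2.boxPoints(((u,v),(w,hh),an));print([(round(x1-q[1]*res,1),round(y1-q[0]*res,1)) for q in b])
for t in ["slim_tray"]:print(t,[(np.round(d["point"]).tolist(),round(d["score"],2)) for d in mark_of("wrist",t)])
r=R.from_euler('z',-4.5,degrees=True)
big=a.copy()
for P in [(-36,-90),(36,-90),(36,90),(-36,90),(-32,26),(32,26),(-32,30),(32,30)]:
    q=proj("wrist",np.array([445,-193,11])+r.apply([*P,0]),s); cv2.circle(big,tuple(int(z) for z in q.round()),3,(255,0,255),1)
save("w11.png",big)
```

```text
[ 442.96611529 -225.33271353   39.72159039] 15.239421099901712
shift [-0.2 -0.6 69.7] roll 0.0 | yaw now 85.5 tilt 0.01 dist 70 j7 -0.16
rect x 443.5867691040039 y -189.87205505371094 172.60545349121094 71.48113250732422 4.398705959320068 7957.375
[(np.float32(414.6), np.float32(-101.1)), (np.float32(485.8), np.float32(-106.6)), (np.float32(472.6), np.float32(-278.7)), (np.float32(401.3), np.float32(-273.2))]
slim_tray [([448.0, -192.0, -1.0], 0.59)]
```

View pics/w11.png

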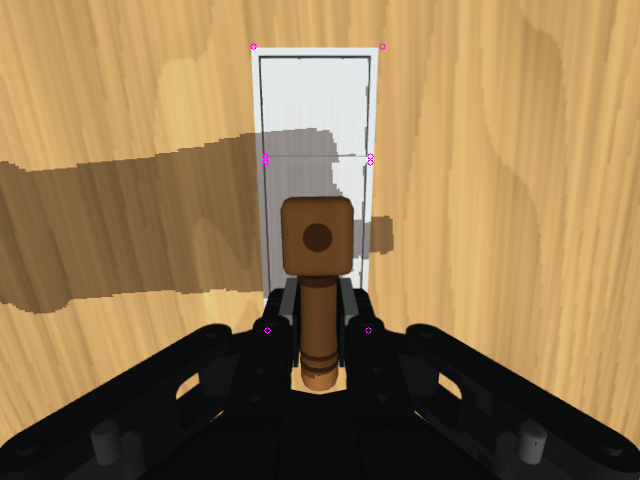

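arm_command --series '[0,-0.5,5,0,0,0,-0.5,20,0,0,0,-0.5,40,0,0,0,-0.5,56,0,0,0,-0.5,65,0,0,0,-0.5,68,0,0,0,-0.5,69,0,0,0,-0.5,70,0,0]'

```text
t: 43.55
position: [442.9, -225.5, -29.9]
eef_rot: [2.305, 2.133, 0.001]
force: [0.3, 0.2, -0.4]
grip_width: 15.3
grasp_force: 58.5
```

arm_command --series '[0,0,0,0,0,0,0,0,0,0,0,0,0,0,0.3,0,0,0,0,0.3,0,0,0,0,0.3,0,0,0,0,0.3,0,0,-10,0,0.3,0,0,-35,0,0.3]'

```text
t: 44.35
position: [441.1, -224.8, 4.2]
eef_rot: [-2.303, -2.132, 0.002]
force: [0.3, -0.4, -0.0]
grip_width: 25.8
grasp_force: 0.0
```

Run:
```python
from h import *
s=state();print(s["grip_width"]);plan(643,-9,60,85.5,s)
```

```text
25.813691467277767
shift [230.8 184.5 -56.1] roll 0.1 | yaw now 85.6 tilt 0.19 dist 301 j7 -0.21
```

arm_command --series '[5,5,-35,0,0.5,40,32,-56,0,1,78,62,-56,0,1,116,93,-56,0,1,154,123,-56,0,1,192,153,-56,0,1,220,176,-56,0,1,229,183,-56,0,1]'

```text
t: 45.15
position: [644.8, -6.0, 61.7]
eef_rot: [-2.3, -2.138, -0.006]
force: [0.6, 0.9, 0.2]
grip_width: 85.5
grasp_force: 0.0
```

arm_command --series '[0,0,0,0,1,0,0,0,0,1,0,0,0,0,1,0,0,0,0,1,0,0,0,0,1,0,0,0,0,1,0,0,0,0,1,0,0,0,0,1]'

```text
t: 45.95
position: [642.6, -11.4, 60.7]
eef_rot: [2.306, 2.133, -0.0]
force: [-1.1, 0.6, 0.9]
grip_width: 85.3
grasp_force: 0.0
```

Run:
```python
from h import *
s=state();a=read_camera("wrist");print(s["position"])
print([(np.round(d["point"]).tolist(),round(d["score"],2)) for d in mark_of("wrist","narrow_collar")])
brass(a,s,20,590,690,-60,40)
plan(643,-9,-33.5,85.5,s)
```

```text
[642.61132775 -11.35424948  60.71838338]
[([638.0, -9.0, -0.0], 0.69), ([422.0, -6.0, -2.0], 0.65)]
circle x 640.2 y -6.0 r 17.8
shift [ 2.4  0.2 94.2] roll 0.0 | yaw now 85.5 tilt 0.0 dist 94 j7 -0.54
```

arm_command --series '[1,-1,20,0,1,2.8,-2.5,50,0,1,2.8,-2.5,74,0,1,2.8,-2.5,86,0,1,2.8,-2.5,91,0,1,2.8,-2.5,92.5,0,1,2.8,-2.5,92.5,0,1,2.8,-2.5,92.5,0,1]'

```text
t: 46.85
position: [641.2, -8.2, -30.7]
eef_rot: [2.305, 2.133, 0.002]
force: [0.5, -0.2, 0.3]
grip_width: 85.4
grasp_force: 0.0
```

arm_command --series '[0,0,0,0,0.6,0,0,0,0,0.3,0,0,0,0,0,0,0,0,0,0,0,0,0,0,0,0,0,0,0,0,0,0,0,0,0,0,0,0,0,0]'

```text
t: 47.65
position: [640.7, -8.2, -31.3]
eef_rot: [2.306, 2.133, 0.001]
force: [-1.8, -0.8, 6.8]
grip_width: 29.2
grasp_force: 59.8
```

arm_command --series '[0,0,-5,0,0,0,0,-15,0,0,0,0,-35,0,0,0,0,-55,0,0,0,0,-68,0,0,0,0,-70,0,0,0,0,-70,0,0,0,0,-70,0,0]'

```text
t: 48.45
position: [639.7, -8.6, 37.3]
eef_rot: [-2.306, -2.133, 0.002]
force: [0.6, 0.4, -1.8]
grip_width: 28.9
grasp_force: 59.3
```

Run:
```python
from h import *
s=state();print(s["grip_width"]);plan(449,-135.2,40,85.5,s)
```

```text
28.928936303180777
shift [-141.  -180.3   -2.4] roll 0.0 | yaw now 85.5 tilt 0.08 dist 229 j7 -0.56
```

arm_command --series '[-10,-13,0,0,0,-32,-41,0,0,0,-59,-75,0,0,0,-86,-110,0,0,0,-112,-143,0,0,0,-132,-169,0,0,0,-140,-179,0,0,0,-141,-180,0,0,0]'

```text
t: 49.25
position: [448.2, -136.1, 37.7]
eef_rot: [-2.308, -2.13, 0.003]
force: [0.4, 0.3, -0.7]
grip_width: 29.2
grasp_force: 59.4
```

arm_command --series '[0,0,0,0,0,0,0,0,0,0,0,0,5,0,0,0,0,20,0,0,0,0,35,0,0,0,0,43,0,0,0,0,45,0,0,0,0,45,0,0]'

```text
t: 50.05
position: [450.2, -134.4, -6.9]
eef_rot: [-2.305, -2.134, -0.0]
force: [-1.4, -0.5, -1.3]
grip_width: 29.1
grasp_force: 59.4
```

Run:
```python
from h import *
read_camera("wrist");read_camera("wrist")
s=state();print(s["grip_width"],s["position"]);plan(449,-135.2,-26.5,85.5,s)
```

```text
29.21652908131215 [ 450.5032569  -134.75668757   -6.39209413]
shift [-0.6 -1.5 20.1] roll 0.1 | yaw now 85.6 tilt 0.04 dist 20 j7 -0.44
```

arm_command --series '[-0.5,-1.5,6,0,0,-0.5,-1.5,13,0,0,-0.5,-1.5,18,0,0,-0.5,-1.5,20,0,0,-0.5,-1.5,20.4,0,0,-0.5,-1.5,20.4,0,0,-0.5,-1.5,20.4,0,0,-0.5,-1.5,20.4,0,0]'

```text
t: 50.95
position: [448.6, -135.3, -27.2]
eef_rot: [2.306, 2.133, 0.0]
force: [0.1, 0.9, -0.7]
grip_width: 28.9
grasp_force: 59.4
```

arm_command --series '[0,0,0,0,0,0,0,0,0,0.45,0,0,0,0,0.45,0,0,0,0,0.45,0,0,0,0,0.45,0,0,-10,0,0.45,0,0,-35,0,0.5,0,0,-70,0,0.6]'

```text
t: 51.75
position: [447.2, -134.8, 43.2]
eef_rot: [-2.303, -2.132, 0.002]
force: [-0.2, -0.2, 1.1]
grip_width: 51.1
grasp_force: 0.0
```

Run:
```python
from h import *
s=state();print(s["force"],s["grip_width"]);plan(560,-5,260,40,s)
```

```text
[-0.19430704 -0.18316563  1.14420884] 51.058952494560735
shift [ 138.3  101.8 -217. ] roll 45.6 | yaw now 85.6 tilt 0.17 dist 277 j7 -0.35
```

arm_command --series '[10,5,-30,8,1,30,20,-65,16,1,50,35,-100,24,1,70,50,-135,32,1,90,65,-165,40,1,110,80,-195,46,1,125,92,-210,46,1,138,102,-217,46,1]'

```text
t: 52.55
position: [561.9, -3.8, 262.7]
eef_rot: [2.955, 1.065, 0.005]
force: [0.6, -0.8, -0.8]
grip_width: 85.5
grasp_force: 0.0
```

arm_command --series '[0,0,0,8,1,0,0,0,16,1,0,0,0,24,1,0,0,0,32,1,0,0,0,40,1,0,0,0,40,1,0,0,0,40,1,0,0,0,40,1]'

```text
t: 53.35
position: [560.7, -5.4, 260.0]
eef_rot: [-3.141, 0.007, -0.0]
force: [-0.7, 0.0, -0.2]
grip_width: 85.0
grasp_force: 0.0
```

Run:
```python
from h import *
s=state();print(s["t"],s["position"])
for cm in ("wrist","top","scene"):
  read_camera(cm)
  for t in ["long_peg","short_peg","wide_collar","narrow_collar","bridge","big_tray","slim_tray","sanding_block","red_tile"]:
    print(cm,t,[(np.round(d["point"]).tolist(),round(d["score"],2)) for d in mark_of(cm,t)], [(np.round(d["point"]).tolist(),round(d["score"],2)) for d in find_in(cm,t)] if cm!="scene" else "")
```

```text
53.35 [560.69414412  -5.43975048 260.03892121]
wrist long_peg [([480.0, 192.0, 2.0], 0.61)] [([480.0, 202.0, 17.0], 0.96)]
wrist short_peg [([442.0, -222.0, 7.0], 0.76), ([419.0, -2.0, 2.0], 0.58)] [([445.0, -208.0, 20.0], 0.88)]
wrist wide_collar [([402.0, 222.0, 3.0], 0.68)] [([404.0, 224.0, 21.0], 0.81)]
wrist narrow_collar [([449.0, -138.0, 2.0], 0.94)] [([449.0, -136.0, 21.0], 0.8)]
wrist bridge [([411.0, 146.0, 3.0], 0.62)] [([420.0, 125.0, 28.0], 0.65)]
wrist big_tray [([439.0, 184.0, -4.0], 0.91), ([207.0, 278.0, 1.0], 0.67)] [([453.0, 180.0, 4.0], 0.9), ([157.0, 318.0, 3.0], 0.59)]
wrist slim_tray [([445.0, -194.0, -1.0], 0.86)] [([451.0, -197.0, 4.0], 0.72)]
wrist sanding_block [([420.0, -0.0, 1.0], 0.83)] [([425.0, -1.0, 30.0], 0.71)]
wrist red_tile [([443.0, 426.0, 4.0], 0.91)] [([445.0, 416.0, 8.0], 0.56)]
top long_peg [([449.0, -134.0, 4.0], 0.74), ([478.0, 189.0, 2.0], 0.73)] [([480.0, 200.0, 18.0], 0.64)]
top short_peg [] []
top wide_collar [([404.0, 227.0, 4.0], 0.83), ([446.0, -136.0, 2.0], 0.67)] [([407.0, 222.0, 22.0], 0.82)]
top narrow_collar [([449.0, -137.0, 4.
[... 225 characters left out ...]
m_tray [([441.0, -193.0, -1.0], 0.97)] [([440.0, -138.0, 2.0], 0.85)]
top sanding_block [([418.0, -1.0, 2.0], 0.68)] [([414.0, -2.0, 31.0], 0.98)]
top red_tile [([443.0, 429.0, 4.0], 0.64)] [([438.0, 425.0, 10.0], 0.85)]
scene long_peg [([483.0, 186.0, 4.0], 0.85), ([422.0, 1.0, 3.0], 0.29)] 
scene short_peg [([443.0, -220.0, 2.0], 0.6)] 
scene wide_collar [([404.0, 225.0, 6.0], 0.6)] 
scene narrow_collar [([444.0, -140.0, 5.0], 0.56)] 
scene bridge [([411.0, 144.0, 6.0], 0.8)] 
scene big_tray [([442.0, 182.0, -1.0], 0.68), ([207.0, 277.0, 2.0], 0.6)] 
scene slim_tray [([444.0, -194.0, 2.0], 0.82)] 
scene sanding_block [([419.0, 0.0, -0.0], 0.9)] 
scene red_tile [([444.0, 431.0, 2.0], 0.57)]
```

```bash
python3 -c "
from bench import *
print(finish_job())"
```

```text
the job is handed in; nothing more can be done
None
```

Both krar kits are made up and handed in at about 56 s, with all five pieces in their pockets in the order asked. The last check was from three cameras' network readings (picture budget spent), which put each piece at its pocket floor and the sanding block and red tile where they started.

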